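# Kit the power-supply repair parts

### The arm

A 6-joint arm with a two-finger parallel gripper is mounted at the origin on the work surface. World frame = base frame: x ahead of the robot, y to its left, z up, the work surface at z = 0. Lengths are in m, angles in rad, forces in N, time in s.
With the tool pointing down it reaches from about 0.375 to 0.9 m from the base axis. Payload 3.1 kg.
Tool frame: the origin (TCP) lies midway between the tips of the shut fingers; the grasp point (between the pads) lies 19 mm behind it; z points along the fingers, y is the line along which they close (so a half turn about z gives the same grasp; the last joint's range is limited). The gripper opens to 85 mm and grips with 20 to 120 N. Pads are 22 mm wide; open, the fingers measure 114 mm over their backs; the gripper's body (76 mm by 85 mm) begins 54 mm behind the grasp point. The pads swing forward as they close: fully open they stand 13 mm farther back than shut.
Start: joints at [1.163, 0.527, 1.433, -0, 1.181, -0.178], TCP at [0.142, 0.609, 0.231] pointing down, gripper open.
Joint ranges: [-3.08, 3.08], [-0.75, 2.2], [0.22, 2.44], [-1.43, 4.57], [0, 2.65], [-2.85, 2.85]. Speed limits (rad/s): [2.79, 2.79, 3.14, 3.14, 3.14, 3.14].

### API

Orientations are given as a unit quaternion [x, y, z, w].
In Python, from station import manip gives the robot as it stands.
- The arm moves only by the tool drive_tool, never from a script. Its argument "motion" is a list that holds one entry, the list of rows, each a list of 5 numbers: the finger opening in mm, from 0 to 85.4, then the shift along the tool's x, y, z in units of 30 mm (1.0 is 30 mm), then the turn about the tool's z in units of 8 degrees (1.0 is 8 degrees). In form: [[[fingers, x, y, z, yaw], ...]]. A call has 1 to 10 rows; each row is the pose to reach, as a shift and turn from the pose commanded when the call began, along the tool's axes at that moment; what a row does not reach only later rows make up. A row lasts 1/10 s, in which the tool goes at most 50 mm and 8.59 degrees, less where a joint would pass 70% of its speed; a pose out of reach is approached as far as the arm can. A call with a gripper value outside its range is refused whole. The fingers move at their own pace and stop on an object; "squeeze" is the grip in N (left out, the last holds). Time passes only in rows, so rows that repeat a pose let the fingers close. It gives the time, the measured TCP pose, the force, the opening and the grip force at its end, in the units of the state.
- manip.sense(): the state, without advancing time (a new reading comes with each control period).
- manip.snapshot(name): name is "scene" or "top"; returns the picture (480x640x3 uint8, red, green, blue); there is no depth.
- manip.camera_model(name): a dict with "fov_y" (degrees; the focal length in pixels is half the picture's height over the tangent of half this angle, whatever the lens; pixels are square), "cx", "cy" (the principal point, pixels), "origin" and "orientation" of the camera in the world. Camera axes: x right, y up, looking along -z (the intrinsics and any distortion apply to the point x, -y, -z); pixel columns grow to the right and rows downward; lengths in m; the calibration is good to about 2 mm. A picture is of the moment at which its call begins. camera_model takes no time and is no camera call.
- manip.sign_off(): hands the job in; it is judged then, once.
The state is a dict: "t": time; "q": joint angles; "qd": joint speeds; "tau": joint torques, N m; "tcp_pos": TCP position; "tool_rot": TCP orientation; "force": force on the tool from outside, world axes, zero at the start; "ft_torque": the same for the moment, N m; "finger_gap": opening from 0.0 (shut) to 1.0 (fully open); "gripper_force": force on a finger pad.
Only numpy, scipy, OpenCV 4.12 (cv2) and the standard library are available. Lean on these libraries where they do the work, as an engineer would, in place of code of your own. Each camera call takes 0.05 s, during which the arm holds its last target. There are 200 camera calls.

### The job

Make up the repair kit for the power supply: put the thick capacitor, the transformer, the long heat sink and the ring choke into the kit tray, each set down, not dropped, so that it stands fully down in the cut-out made for its shape (the ring choke over the post). Leave the slim capacitor and the short heat sink where they stand on the bench, and do not knock any of the capacitors, heat sinks or the transformer over.

Things in the scene. Friction and masses are not known exactly. Their poses are not given: they have to be found in the camera images.
- cap_thick: Thick electrolytic capacitor: upright black cylinder, 35 mm diameter, 50 mm tall, standing on the bench on its can end, grey top disc with two tin pins (5.5 mm more). About 75 g. Origin: centre of its underside, z up.
- cap_slim: Slim electrolytic capacitor, a look-alike that does not belong in the kit: same make and height (50 mm) but only 22 mm in diameter. Origin: centre of its underside.
- sink_long: Long aluminium heat sink: comb-shaped extrusion with upright fins, a block 60 mm (its x) by 30 mm (its y) by 40 mm tall. Grip it across the 30 mm. About 110 g. Origin: centre of its underside, z up.
- sink_short: Short aluminium heat sink, a look-alike that does not belong in the kit: same section and height, 32 mm (its x) by 30 mm (its y) by 40 mm tall. Origin: centre of its underside.
- transformer: Small mains transformer: dark laminated steel core 48 mm (its y) by 20 mm (its x) by 42 mm tall, with a yellow-taped winding 40 mm (its x) by 29 mm (its y), 6 to 36 mm above its underside, and brass solder lugs on top to 44.5 mm. Grip it across the 48 mm, on the core's end faces. About 200 g. Origin: centre of its underside, z up.
- choke: Ring choke lying flat: dark ring wound with copper wire, 50 mm outside, 24 mm hole, 20 mm tall. Grip it across the outside. About 85 g. Origin: centre of its underside, on the ring's axis, z up.
- insert_round: Grey insert block, 86 x 86 x 20 mm, fixed in the aluminium kit tray, with a plain round cut-out of 48 mm diameter, centred, 8 mm deep, with a dark floor, for the thick capacitor. Origin: centre of its underside, 3 mm above the bench; cut-out floor 12 mm and block top 20 mm above the origin.
- insert_ring: Grey insert block like insert_round, with a 66 mm round cut-out, 8 mm deep, and a white post of 9 mm diameter in its centre (top 25 mm above the origin), for the ring choke, which goes over the post. Origin: centre of its underside; cut-out floor 12 mm above it.
- insert_square: Grey insert block like insert_round, with a 62 x 62 mm square cut-out, 8 mm deep, sides along its x and y, for the transformer. Origin: centre of its underside; cut-out floor 12 mm above it. The four inserts lie in a two-by-two square, 87 mm apart, all turned alike; which is in which place varies. The tray's rim stands 17 mm above the bench, lower than the inserts.
- insert_long: Grey insert block like insert_round, with a cut-out 74 mm long (its x) and 44 mm wide (its y), 8 mm deep, for the long heat sink. Origin: centre of its underside; cut-out floor 12 mm above it. Other things stand among the parts on the bench (solder spool, flux jar, tweezers): none taller than 45 mm, none nearer than 25 mm to a part.

How it is judged:
At the end, for the whole second after the job is handed in: Each kit part is released and at rest in its own cut-out: centre within 12 mm (heat sink 14, transformer 16) of its insert's centre, underside within 3.5 mm of the cut-out floor, upright within 0.12 rad; slim capacitor and short heat sink within 20 mm of their starting places (horizontal distance between cap_thick and insert_round below 0.012 m and z of cap_thick in the frame of insert_round below 0.0155 m and angle between each of cap_thick, transformer, sink_long, choke's own z axis and vertical below 0.12 rad and horizontal distance between transformer and insert_square below 0.016 m and z of transformer in the frame of insert_square below 0.0155 m and horizontal distance between sink_long and insert_long below 0.014 m and z of sink_long in the frame of insert_long below 0.0155 m and horizontal distance between choke and insert_ring below 0.012 m and z of choke in the frame of insert_ring below 0.0155 m and distance of each of cap_slim, sink_short from where it was at the start of the episode below 0.02 m and linear speed of each of cap_thick, transformer, sink_long, choke below 0.02 m/s); the robot touches nothing.
It fails at once if the slim capacitor or the short heat sink is moved from its place on the bench (more than 20 mm) (distance of any of cap_slim, sink_short from where it was at the start of the episode above 0.02 m).
It fails at once if a capacitor, a heat sink or the transformer is knocked over (tilted more than 0.7 rad) (angle between any of cap_thick, cap_slim, sink_long, sink_short, transformer's own z axis and vertical above 0.7 rad).
It fails at once if a part is dropped into its cut-out (still faster than 0.6 m/s, a fall of some 18 mm, when its underside is within 13 mm of the cut-out floor) ((linear speed of cap_thick above 0.6 m/s and horizontal distance between cap_thick and insert_round below 0.03 m and z of cap_thick in the frame of insert_round below 0.025 m) or (linear speed of transformer above 0.6 m/s and horizontal distance between transformer and insert_square below 0.03 m and z of transformer in the frame of insert_square below 0.025 m) or (linear speed of sink_long above 0.6 m/s and horizontal distance between sink_long and insert_long below 0.03 m and z of sink_long in the frame of insert_long below 0.025 m) or (linear speed of choke above 0.6 m/s and horizontal distance between choke and insert_ring below 0.03 m and z of choke in the frame of insert_ring below 0.025 m)).
It also fails if it takes over 128 s, if anything falls off the work surface, if the arm or the gripper's body presses on something with over 40 N, if the wrist force passes 120 N, or if a joint passes its speed limit or range.

## Working session

There is one attempt and no reset: what is moved stays moved. The work goes in short steps, Python scripts to look and compute and a tool call to move; the robot and the scene stay as the last step left them, time stands still between calls to the robot, and variables do not carry over. Pictures are saved under pics/ and viewed, at most 14 in all, crops included, and the job is handed in when it is done.

Besides the shell and the picture viewer there is one more tool, called after "Call:" as name(argument=value, ...), one argument or row to a line, values as JSON. drive_tool: Moves the arm, as the interface text tells. Its arguments: {"type":"object","properties":{"motion":{"type":"array","items":{"type":"array","items":{"type":"array","items":{"type":"number"}}}},"squeeze":{"type":"number"}},"required":["motion"]}

```bash
mkdir -p pics && python3 - <<'E'
from station import manip
import cv2
for n in("scene","top"):
    im=manip.snapshot(n); cv2.imwrite(f"pics/{n}0.png",im[:,:,::-1]); print(n,manip.camera_model(n))
print(manip.sense())
E
ls
```

```text
scene {'fov_y': 55.48247862073792, 'cx': 322.8912999312112, 'cy': 237.58795793323688, 'origin': array([0.91080963, 0.24242528, 0.64849123]), 'orientation': array([0.14547456, 0.2768536 , 0.83419928, 0.45420347])}
top {'fov_y': 56.06581671889715, 'cx': 315.8060899617483, 'cy': 244.00728830962626, 'origin': array([0.50969759, 0.01545704, 0.91050169]), 'orientation': array([-0.01817621,  0.03369008,  0.7101174 , -0.70304188])}
{'t': 0.1, 'q': array([ 1.16252380e+00,  5.28393760e-01,  1.43379021e+00,  2.51827189e-05,
        1.18140823e+00, -1.78519798e-01]), 'qd': array([-0.00039324, -0.00184117, -0.00189412,  0.00039327, -0.00215241,
        0.0007285 ]), 'tau': array([-4.66736619e-04, -4.43303132e+01, -1.78587377e+01, -2.21661817e-04,
        3.85208696e-03, -1.56018835e-06]), 'tcp_pos': array([0.14204839, 0.60797284, 0.23041375]), 'tool_rot': array([ 1.14628570e-01,  9.93407918e-01, -9.53684553e-04, -3.00286343e-04]), 'force': array([ 0.15097483, -0.65934979, -0.14135411]), 'ft_torque': array([ 0.01441787, -0.00156515, -0.0342805 ]), 'gripper_force': 0.0, 'finger_gap': 1.0016205977874957}
pics
```

View pics/top0.png

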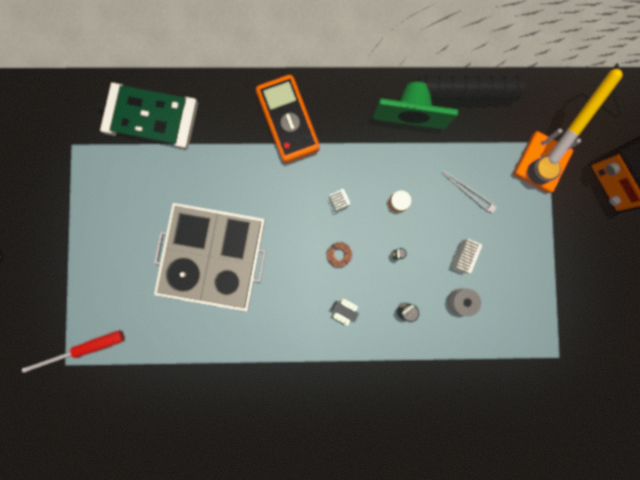

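View pics/scene0.png

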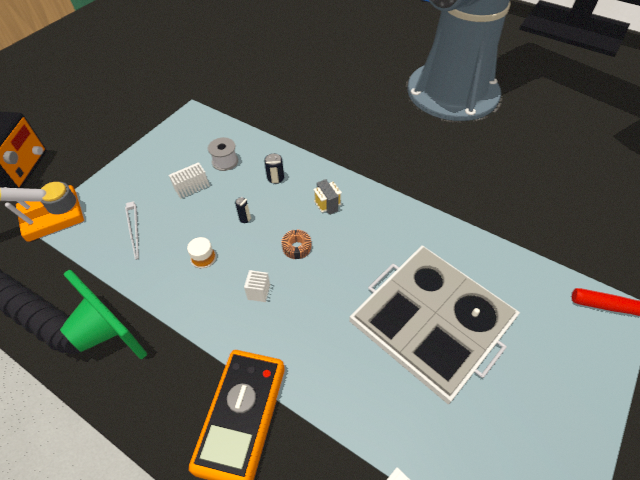

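The top view shows image up = +x and right = −y. The tray is at the left, with square (191,231), long (236,239), ring (183,275) and round (227,283). The parts are: transformer (345,312), cap_thick (408,312), choke (339,254), slim cap (399,254), short sink (340,200) and long sink (467,256).

```bash
cat > h.py <<'E'
import numpy as np,cv2
from scipy.spatial.transform import Rotation as R
from station import manip
def ray(n,uv):
    c=manip.camera_model(n); f=240/np.tan(np.radians(c["fov_y"]/2))
    uv=np.atleast_2d(uv).astype(float)
    d=np.c_[(uv[:,0]-c["cx"])/f,-(uv[:,1]-c["cy"])/f,-np.ones(len(uv))]
    return np.array(c["origin"]),R.from_quat(c["orientation"]).apply(d)
def plane(n,uv,z):
    o,d=ray(n,uv); return (o+d*((z-o[2])/d[:,2])[:,None])[:,:2]
def proj(n,p):
    c=manip.camera_model(n); f=240/np.tan(np.radians(c["fov_y"]/2))
    v=R.from_quat(c["orientation"]).inv().apply(np.atleast_2d(p)-c["origin"])
    return np.c_[c["cx"]+f*v[:,0]/-v[:,2],c["cy"]-f*v[:,1]/-v[:,2]]
E
python3 - <<'E'
from h import *
im=cv2.imread("pics/top0.png")
a=cv2.resize(im[195:320,145:275],(572,550),interpolation=cv2.INTER_CUBIC)  #x4.4
b=cv2.resize(im[180:330,310:500],(760,600),interpolation=cv2.INTER_CUBIC) #x4
cv2.imwrite("pics/a.png",a);cv2.imwrite("pics/b.png",b)
s=cv2.imread("pics/scene0.png")
cv2.imwrite("pics/c.png",cv2.resize(s[130:310,160:350],(633,600),interpolation=cv2.INTER_CUBIC))
# rough two-view check
for k,t,s_ in [("post",(183,274.5),(475.5,312.5)),("square c",(191,231),(444,352.5)),("round",(227,283),(429,278)),("long",(236,239),(395,315)),("choke",(339,254),(297,243)),("spool",(466,301),(222,146))]:
    o1,d1=ray("top",t);o2,d2=ray("scene",s_);d1=d1[0];d2=d2[0]
    x=np.linalg.lstsq(np.c_[d1,-d2],o2-o1,rcond=None)[0]
    p=o1+x[0]*d1;q=o2+x[1]*d2;print(k,((p+q)/2).round(4),"gap",np.linalg.norm(p-q).round(4),plane("top",t,.02)[0].round(4))
E
```

```text
post [0.5174 0.2573 0.0185] gap 0.0009 [0.5176 0.2564]
square c [0.6029 0.2429 0.0187] gap 0.0019 [0.6031 0.2417]
round [0.4998 0.1713 0.0186] gap 0.0011 [0.5    0.1705]
long [0.5863 0.155  0.0153] gap 0.0025 [0.5864 0.1531]
choke [ 0.5546 -0.0499  0.0133] gap 0.0018 [ 0.5548 -0.0502]
spool [ 0.4603 -0.2911  0.0441] gap 0.0015 [ 0.4593 -0.3003]
```

View pics/a.png

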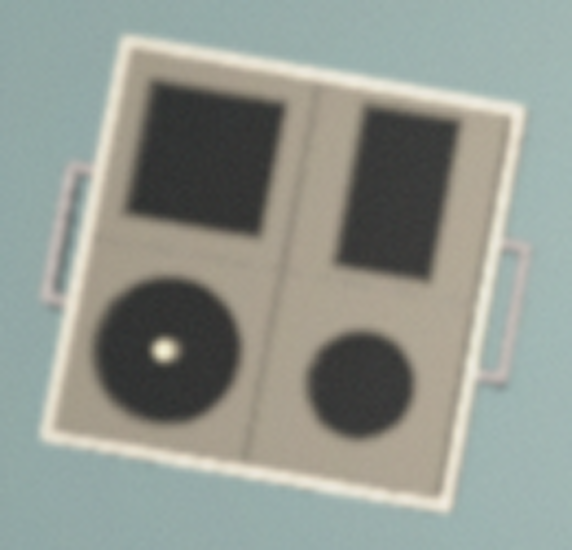

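View pics/b.png

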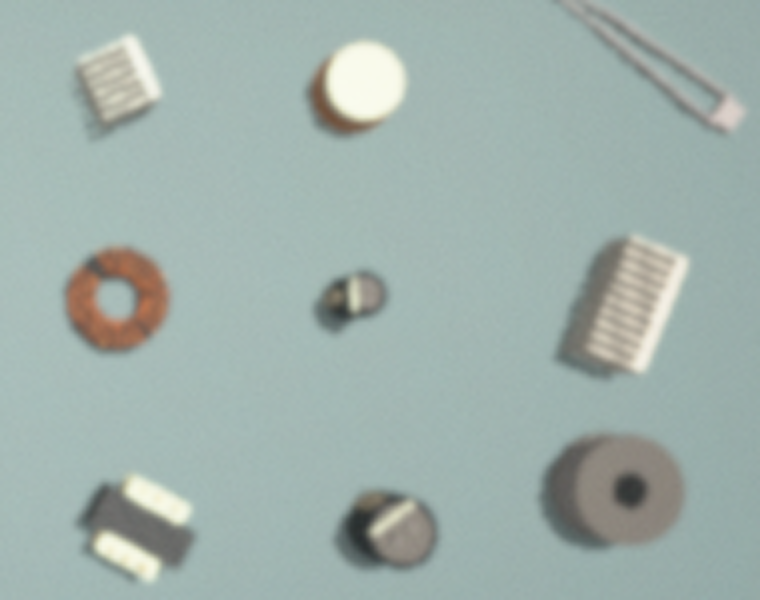

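View pics/c.png

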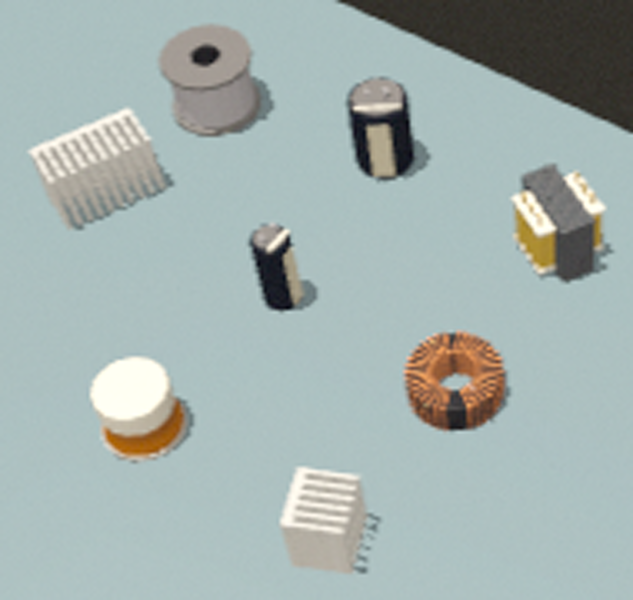

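The crops show four dark cut-outs in the tray: the square and long ones on the far side, the ring (with post) and round ones on the near side. The parts are clear too: the long sink's top face is at crop corners (632,236),(688,262),(642,373),(587,350), and the thick cap's disc is near (403,530). Next I'll measure with masks and check against the scene view.

```bash
python3 - <<'E'
from h import *
im=cv2.imread("pics/top0.png"); sc=cv2.imread("pics/scene0.png")
def big(m): 
    c=max(cv2.findContours(m.astype(np.uint8),cv2.RETR_EXTERNAL,cv2.CHAIN_APPROX_NONE)[0],key=cv2.contourArea);return c[:,0].astype(float)
def region(img,c,r,f):
    m=np.zeros(img.shape[:2],bool);x,y=c;sl=np.s_[y-r:y+r,x-r:x+r];m[sl]=f(img[sl].astype(int));return m
dark=lambda a:a.max(2)<100
res={}
for n,c,r in[("square",(191,231),24),("long",(236,239),24),("ring",(183,275),20),("round",(227,283),16)]:
    p=big(region(im,c,r,dark)); w=plane("top",p,.019).astype(np.float32)
    rc=cv2.minAreaRect(w); print(n,np.round(rc[0],4),np.round(rc[1],4),round(rc[2],1)); res[n]=rc[0]
print("d",*[round(float(np.hypot(*np.subtract(res[a],res[b]))),4) for a,b in(("square","long"),("ring","round"),("square","ring"),("long","round"))])
ctr=np.mean(list(res.values()),0);print("tray",ctr.round(4))
ex=(np.add(res["square"],res["ring"])-np.add(res["long"],res["round"]))/2
ey=(np.add(res["square"],res["long"])-np.add(res["ring"],res["round"]))/2
print("tray angle y-dir",np.degrees(np.arctan2(ex[1],ex[0])),"x-dir",np.degrees(np.arctan2(ey[1],ey[0])))
# choke
p=big(region(im,(339,254),18,lambda a:(a[:,:,2]>a[:,:,0]+25)))
for z in(.01,.02):
    print("choke",z,[np.round(v,4) for v in cv2.minEnclosingCircle(plane("top",p,z).astype(np.float32))])
b=lambda q:np.array(q)/4.+[310,180]-.375
L=plane("top",b([(632,236),(688,262),(642,373),(587,350)]),.04);print("sink",L.round(4),L.mean(0).round(4),np.linalg.norm(np.diff(L,axis=0),axis=1).round(4))
S=plane("top",b([(135,35),(161,95),(105,123),(77,64)]),.04);print("short",S.mean(0).round(4))
y=plane("top",b([(158,500),(125,556)]),.036);print("transf winding",y.round(4),y.mean(0).round(4),np.linalg.norm(y[0]-y[1]).round(4),np.degrees(np.arctan2(*(y[0]-y[1])[::-1])))
t=plane("top",b([(112,483),(195,532),(180,567),(95,517)]),.042);print("core",t.mean(0).round(4),np.linalg.norm(np.diff(t,axis=0),axis=1).round(4),np.degrees(np.arctan2(*(t[1]-t[0])[::-1])))
print("cap",plane("top",b([(402,531)]),.05).round(4),"slim",plane("top",b([(368,295)]),.05).round(4))
cs=lambda q:np.array(q)*.3+[160,130]-.35
print("scene sink corners",plane("scene",cs([(32,152),(130,111),(155,150),(58,195)]),.04).round(4))
print("scene cap top",plane("scene",cs([(378,98)]),.05).round(4),"slim",plane("scene",cs([(270,240)]),.05).round(4))
print("scene core",plane("scene",cs([(523,178),(555,165),(600,213),(563,233)]),.042).round(4))
p=big(region(sc,(297,243),20,lambda a:(a[:,:,2]>a[:,:,0]+30)));print("scene choke",plane("scene",[p.mean(0)],.01).round(4),plane("scene",cs([(456,375)]),.02).round(4))
E
```

```text
square [0.6041 0.2415] [0.0599 0.0605] 79.2
long [0.5879 0.1556] [0.042  0.0715] 79.7
ring [0.5186 0.2577] [0.0629 0.0605] 0.5
round [0.502  0.1717] [0.045 0.043] 89.4
d 0.0874 0.0876 0.087 0.0874
tray [0.5531 0.2066]
tray angle y-dir 79.20482772590742 x-dir -10.674145555905097
choke 0.01 [array([ 0.5553, -0.0508]), np.float64(0.0254)]
choke 0.02 [array([ 0.5548, -0.0501]), np.float64(0.0251)]
sink [[ 0.5814 -0.3007]
 [ 0.5684 -0.3277]
 [ 0.5146 -0.3032]
 [ 0.526  -0.2766]] [ 0.5476 -0.302 ] [0.03   0.0592 0.0289]
short [ 0.6605 -0.0512]
transf winding [[ 0.456  -0.0671]
 [ 0.4294 -0.0508]] [ 0.4427 -0.059 ] 0.0312 -31.60387783600357
core [ 0.4447 -0.0604] [0.0461 0.0181 0.047 ] -121.0805094269931
cap [[ 0.4408 -0.1818]] slim [[ 0.5533 -0.1684]]
scene sink corners [[ 0.5702 -0.3247]
 [ 0.5166 -0.3006]
 [ 0.5322 -0.268 ]
 [ 0.5861 -0.2897]]
scene cap top [[ 0.4403 -0.181 ]] slim [[ 0.5551 -0.1653]]
scene core [[ 0.4414 -0.0829]
 [ 0.4238 -0.0735]
 [ 0.4405 -0.0342]
 [ 0.463  -0.0432]]
scene choke [[ 0.5547 -0.0511]] [[ 0.557  -0.0478]]
```

Both views agree with each other and the given sizes: 87.0–87.6 mm insert spacing, 60×30 sink, 50 mm choke. The tray is turned by −10.7°. I'll start with the transformer.

```bash
cat > g.py <<'E'
# usage: g.py "x,y,z,psi" ...  -> units (x,y,z,yaw) from present pose; psi = world angle of tool y, degrees (mod 180)
import sys; from h import *
s=manip.sense(); r=R.from_quat(s["tool_rot"]); y=r.apply([0,1,0]); a=np.degrees(np.arctan2(y[1],y[0]))
print("t",s["t"],"tcp",s["tcp_pos"].round(4),"psi",a.round(2),"q",s["q"].round(2),"gap mm",round(s["finger_gap"]*85,1),"grip",s["gripper_force"],"F",np.round(s["force"],1))
for g in sys.argv[1:]:
    x,yy,z,p=map(float,g.split(",")); d=r.inv().apply(np.array([x,yy,z])-s["tcp_pos"])/.03
    t=(a-p+90)%180-90; print(g,"->",d.round(2),round(t/8,2))
E
python3 g.py .48,.2,.15,59.5 .4432,-.0593,.12,59.5 .4432,-.0593,.013,59.5
```

```text
t 0.1 tcp [0.142  0.608  0.2304] psi 76.84 q [ 1.16  0.53  1.43  0.    1.18 -0.18] gap mm 85.1 grip 0.0 F [ 0.2 -0.7 -0.1]
.48,.2,.15,59.5 -> [-14.07 -10.67   2.7 ] 2.17
.4432,-.0593,.12,59.5 -> [-14.84 -19.36   3.71] 2.17
.4432,-.0593,.013,59.5 -> [-14.84 -19.36   7.28] 2.17
```

Call:
drive_tool(
  motion=[
    [[75,-7,-5.3,1.4,1],[75,-14,-10.7,2.7,2.17],[75,-14,-10.7,2.7,2.17],[75,-14,-10.7,2.7,2.17],[75,-14,-10.7,2.7,2.17],[75,-14,-10.7,2.7,2.17],[75,-14,-10.7,2.7,2.17],[75,-14,-10.7,2.7,2.17],[75,-14,-10.7,2.7,2.17],[75,-14,-10.7,2.7,2.17]],
  ],
  squeeze=50,
)

```text
t: 1.1
tcp_pos: [0.4572, 0.2251, 0.1551]
tool_rot: [0.263, 0.965, -0.0, -0.0]
force: [1.1, -0.6, -0.6]
finger_gap: 0.881
gripper_force: 0.0
```

```bash
python3 g.py .4432,-.0593,.12,59.5 .4432,-.0593,.013,59.5
```

```text
t 1.1 tcp [0.4572 0.2251 0.1551] psi 59.47 q [ 0.24  0.49  1.79  0.    0.86 -0.8 ] gap mm 74.9 grip 0.0 F [ 1.1 -0.6 -0.6]
.4432,-.0593,.12,59.5 -> [-4.42 -8.4   1.17] -0.0
.4432,-.0593,.013,59.5 -> [-4.42 -8.4   4.74] -0.0
```

Call:
drive_tool(
  motion=[
    [[75,-4.2,-8,1.2,0],[75,-4.2,-8,1.2,0],[75,-4.2,-8,1.2,0],[75,-4.2,-8,1.2,0],[75,-4.2,-8,1.2,0],[75,-4.2,-8,1.2,0],[75,-4.2,-8,1.2,0],[75,-4.2,-8,1.2,0],[75,-4.2,-8,1.2,0]],
  ],
)

```text
t: 2.0
tcp_pos: [0.4426, -0.0428, 0.1196]
tool_rot: [0.263, 0.965, 0.0, -0.0]
force: [-0.8, 0.3, -0.3]
finger_gap: 0.878
gripper_force: 0.0
```

```bash
python3 g.py .4432,-.0593,.12,59.5 .4432,-.0593,.013,59.5
```

```text
t 2.0 tcp [ 0.4426 -0.0428  0.1196] psi 59.54 q [-0.35  0.49  1.98  0.    0.67 -1.39] gap mm 74.6 grip 0.0 F [-0.8  0.3 -0.3]
.4432,-.0593,.12,59.5 -> [-0.3  -0.47 -0.01] 0.0
.4432,-.0593,.013,59.5 -> [-0.3  -0.47  3.55] 0.0
```

Call:
drive_tool(
  motion=[
    [[75,-0.3,-0.47,0.5,0],[75,-0.3,-0.47,1.3,0],[75,-0.3,-0.47,2.1,0],[75,-0.3,-0.47,2.8,0],[75,-0.3,-0.47,3.3,0],[75,-0.3,-0.47,3.55,0],[75,-0.3,-0.47,3.55,0],[40,-0.3,-0.47,3.55,0],[40,-0.3,-0.47,3.55,0],[40,-0.3,-0.47,3.55,0]],
  ],
)

```text
t: 3.0
tcp_pos: [0.4442, -0.0605, 0.0141]
tool_rot: [0.263, 0.965, -0.0, 0.001]
force: [1.5, 2.3, 4.0]
finger_gap: 0.549
gripper_force: 52.0
```

Call:
drive_tool(
  motion=[
    [[40,0,0,0,0],[40,0,0,0,0],[40,0,0,0,0]],
  ],
)

```text
t: 3.3
tcp_pos: [0.4442, -0.0605, 0.0141]
tool_rot: [0.263, 0.965, 0.0, 0.001]
force: [1.1, 3.1, 6.5]
finger_gap: 0.55
gripper_force: 52.4
```

```bash
python3 g.py .6041,.2415,.12,79.3 .6041,.2415,.12,-10.7
```

```text
t 3.3 tcp [ 0.4442 -0.0605  0.0141] psi 59.46 q [-0.39  0.72  2.03  0.    0.39 -1.42] gap mm 46.8 grip 52.391449213027954 F [1.1 3.1 6.5]
.6041,.2415,.12,79.3 -> [ 0.52 11.38 -3.53] -2.48
.6041,.2415,.12,-10.7 -> [ 0.52 11.38 -3.53] 8.77
```

Gripped at about 47 mm, as the 48 mm core should give. Lift and carry next.

Call:
drive_tool(
  motion=[
    [[40,0,0,-0.3,0],[40,0,0,-1,0],[40,0,0,-2,0],[40,0,0.5,-3,0],[40,0.1,2,-3.5,-0.5],[40,0.2,3.5,-3.5,-1],[40,0.3,5,-3.5,-1.5],[40,0.4,6.5,-3.5,-2],[40,0.5,8,-3.5,-2.48],[40,0.5,9.5,-3.5,-2.48]],
  ],
)

```text
t: 4.3
tcp_pos: [0.5748, 0.1942, 0.1184]
tool_rot: [0.092, 0.996, -0.0, -0.001]
force: [0.6, -1.5, -2.7]
finger_gap: 0.553
gripper_force: 51.9
```

```bash
python3 g.py .6041,.2415,.1,79.3 .6041,.2415,.029,79.3
```

```text
t 4.3 tcp [0.5748 0.1942 0.1184] psi 79.41 q [ 0.14  0.65  1.57 -0.    0.92 -1.24] gap mm 47.0 grip 51.91165208816528 F [ 0.6 -1.5 -2.7]
.6041,.2415,.1,79.3 -> [-0.67  1.73  0.61] 0.01
.6041,.2415,.029,79.3 -> [-0.67  1.73  2.98] 0.01
```

Call:
drive_tool(
  motion=[
    [[40,-0.4,0.9,0.2,0],[40,-0.67,1.73,0.6,0],[40,-0.67,1.73,0.6,0],[40,-0.67,1.73,0.8,0],[40,-0.67,1.73,1.3,0],[40,-0.67,1.73,1.8,0],[40,-0.67,1.73,2.2,0],[40,-0.67,1.73,2.5,0],[40,-0.67,1.73,2.6,0],[40,-0.67,1.73,2.6,0]],
  ],
)

```text
t: 5.3
tcp_pos: [0.6044, 0.2396, 0.0393]
tool_rot: [0.093, 0.996, -0.0, -0.001]
force: [0.2, 0.7, -2.1]
finger_gap: 0.551
gripper_force: 52.1
```

```bash
python3 g.py .6041,.2415,.029,79.3 && python3 - <<'E'
from h import *
s=manip.snapshot("scene")[:,:,::-1]; cv2.imwrite("pics/d.png",cv2.resize(s[180:420,330:570],(600,600),interpolation=cv2.INTER_CUBIC))
E
```

```text
t 5.3 tcp [0.6044 0.2396 0.0393] psi 79.3 q [ 0.21  0.81  1.49 -0.    0.85 -1.18] gap mm 46.8 grip 52.1416050195694 F [ 0.2  0.7 -2.1]
.6041,.2415,.029,79.3 -> [0.02 0.06 0.34] -0.0
```

View pics/d.png

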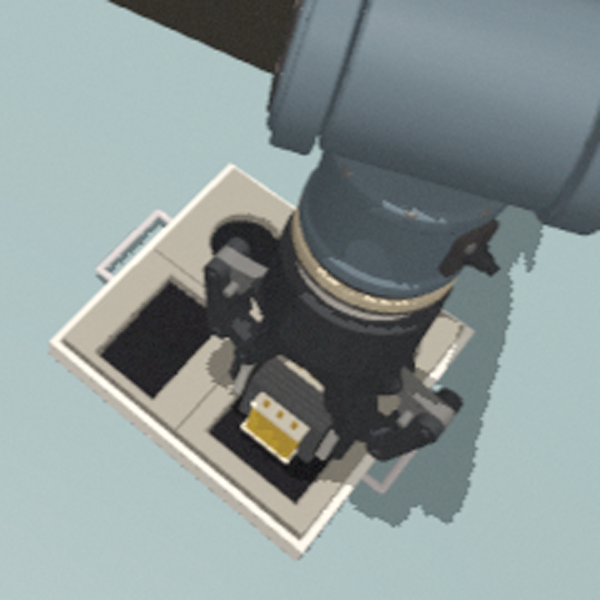

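The crop shows the transformer upright and aligned inside the square cut-out (about (270,425)), with the fingers clear. I'll lower it, release it and rise.

Call:
drive_tool(
  motion=[
    [[40,0,0.06,0.1,0],[40,0,0.06,0.2,0],[40,0,0.06,0.28,0],[40,0,0.06,0.33,0],[40,0,0.06,0.35,0],[40,0,0.06,0.35,0]],
  ],
)

```text
t: 5.95
tcp_pos: [0.605, 0.2416, 0.0295]
tool_rot: [0.093, 0.996, -0.0, -0.0]
force: [0.2, 0.2, -1.4]
finger_gap: 0.554
gripper_force: 52.1
```

Call:
drive_tool(
  motion=[
    [[62,0,0,0,0],[62,0,0,0,0],[62,0,0,0,0],[62,0,0,-0.5,0],[62,0,0,-1.5,0],[62,0,0,-2.5,0],[62,0,0,-3.5,0],[62,0,0,-3.5,0]],
  ],
)

```text
t: 6.75
tcp_pos: [0.6087, 0.2425, 0.1409]
tool_rot: [0.093, 0.996, 0.002, 0.005]
force: [-0.3, 0.9, -0.9]
finger_gap: 0.724
gripper_force: 0.0
```

```bash
python3 g.py .4405,-.1815,.13,59 .4405,-.1815,.013,59
```

```text
t 6.75 tcp [0.6087 0.2425 0.1409] psi 79.32 q [ 0.21  0.67  1.44  0.    1.02 -1.18] gap mm 61.6 grip 0.0 F [-0.3  0.9 -0.9]
.4405,-.1815,.13,59 -> [  2.89 -14.93   0.27] 2.54
.4405,-.1815,.013,59 -> [  2.94 -14.95   4.16] 2.54
```

Call:
drive_tool(
  motion=[
    [[65,0.3,-1.5,0.1,0],[65,0.6,-3,0.1,0],[65,0.9,-4.5,0.2,0],[65,1.2,-6,0.2,0],[65,1.5,-7.5,0.2,0],[65,1.8,-9,0.2,0],[65,2.1,-10.5,0.2,0],[65,2.4,-12,0.2,0],[65,2.7,-13.5,0.2,0],[65,2.9,-14.95,0.2,0]],
  ],
)

```text
t: 7.75
tcp_pos: [0.4351, -0.1844, 0.1288]
tool_rot: [0.093, 0.996, 0.0, -0.0]
force: [1.4, -0.5, -0.7]
finger_gap: 0.763
gripper_force: 0.0
```

Call:
drive_tool(
  motion=[
    [[65,0,0,0,0],[65,0,0,0,0]],
  ],
)

```text
t: 7.95
tcp_pos: [0.436, -0.1839, 0.1287]
tool_rot: [0.095, 0.996, 0.0, -0.0]
force: [-0.6, -0.6, 0.1]
finger_gap: 0.758
gripper_force: 0.0
```

```bash
python3 g.py .4405,-.1815,.013,79.3; python3 - <<'E'
from h import *
s=manip.snapshot("scene")[:,:,::-1]; cv2.imwrite("pics/e.png",s)
E
```

```text
t 7.95 tcp [ 0.436  -0.1839  0.1287] psi 79.13 q [-0.64  0.5   1.9   0.    0.74 -2.02] gap mm 64.4 grip 0.0 F [-0.6 -0.6  0.1]
.4405,-.1815,.013,79.3 -> [-0.13  0.11  3.86] -0.02
```

View pics/e.png

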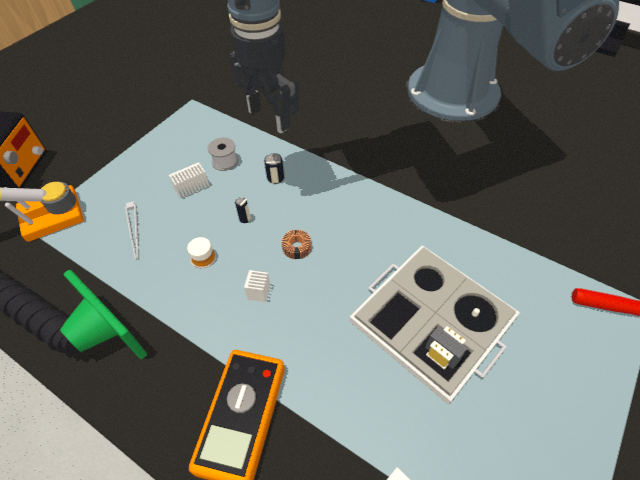

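The transformer sits in the square cut-out at (447,346) and the other parts are undisturbed. The gripper is above the thick capacitor, so I'll go down and grip.

Call:
drive_tool(
  motion=[
    [[65,-0.13,0.11,0.4,0],[65,-0.13,0.11,1.2,0],[65,-0.13,0.11,2,0],[65,-0.13,0.11,2.8,0],[65,-0.13,0.11,3.5,0],[65,-0.13,0.11,3.85,0],[65,-0.13,0.11,3.85,0],[28,-0.13,0.11,3.85,0],[28,-0.13,0.11,3.85,0],[28,-0.13,0.11,3.85,0]],
  ],
  squeeze=40,
)

```text
t: 9.0
tcp_pos: [0.4415, -0.1807, 0.014]
tool_rot: [0.093, 0.996, -0.0, 0.001]
force: [0.6, 1.8, 2.0]
finger_gap: 0.398
gripper_force: 39.9
```

Call:
drive_tool(
  motion=[
    [[28,0,0,0,0],[28,0,0,0,0],[28,0,0,0,0]],
  ],
)

```text
t: 9.3
tcp_pos: [0.4415, -0.1807, 0.014]
tool_rot: [0.093, 0.996, -0.0, 0.001]
force: [1.2, 1.5, 6.3]
finger_gap: 0.406
gripper_force: 40.4
```

```bash
python3 g.py .502,.1717,.12,79.3
```

```text
t 9.3 tcp [ 0.4415 -0.1807  0.014 ] psi 79.29 q [-0.62  0.73  1.95  0.    0.46 -2.01] gap mm 34.5 grip 40.37969064898789 F [1.2 1.5 6.3]
.502,.1717,.12,79.3 -> [ 0.19 11.91 -3.54] -0.0
```

Call:
drive_tool(
  motion=[
    [[28,0,0,-0.3,0],[28,0,0,-1,0],[28,0,0,-2,0],[28,0,0.5,-3,0],[28,0.1,2,-3.5,0],[28,0.1,3.5,-3.5,0],[28,0.1,5,-3.5,0],[28,0.2,6.5,-3.5,0],[28,0.2,8,-3.5,0],[28,0.2,9.5,-3.5,0]],
  ],
)

```text
t: 10.3
tcp_pos: [0.4876, 0.1023, 0.1186]
tool_rot: [0.093, 0.996, -0.0, 0.0]
force: [0.6, 0.3, -0.0]
finger_gap: 0.399
gripper_force: 40.0
```

```bash
python3 g.py .502,.1717,.029,79.3
```

```text
t 10.3 tcp [0.4876 0.1023 0.1186] psi 79.31 q [-0.02  0.54  1.85 -0.    0.75 -1.4 ] gap mm 33.9 grip 39.99664671253413 F [ 0.6  0.3 -0. ]
.502,.1717,.029,79.3 -> [-0.04  2.36  2.99] 0.0
```

Call:
drive_tool(
  motion=[
    [[28,0,1.2,0,0],[28,-0.04,2.2,0.3,0],[28,-0.04,2.36,0.6,0],[28,-0.04,2.36,0.8,0],[28,-0.04,2.36,1.3,0],[28,-0.04,2.36,1.8,0],[28,-0.04,2.36,2.2,0],[28,-0.04,2.36,2.5,0],[28,-0.04,2.36,2.6,0],[28,-0.04,2.36,2.6,0]],
  ],
)

```text
t: 11.3
tcp_pos: [0.502, 0.1696, 0.0397]
tool_rot: [0.093, 0.996, -0.0, -0.0]
force: [0.8, 0.3, -1.0]
finger_gap: 0.398
gripper_force: 40.1
```

```bash
python3 g.py .502,.1717,.029,79.3
```

```text
t 11.3 tcp [0.502  0.1696 0.0397] psi 79.28 q [ 0.11  0.71  1.81 -0.    0.62 -1.27] gap mm 33.8 grip 40.054124670568854 F [ 0.8  0.3 -1. ]
.502,.1717,.029,79.3 -> [0.01 0.07 0.36] -0.0
```

Call:
drive_tool(
  motion=[
    [[28,0,0.07,0.1,0],[28,0,0.07,0.2,0],[28,0,0.07,0.28,0],[28,0,0.07,0.34,0],[28,0,0.07,0.36,0],[28,0,0.07,0.36,0]],
  ],
)

```text
t: 11.9
tcp_pos: [0.5025, 0.1721, 0.0292]
tool_rot: [0.093, 0.996, -0.0, -0.0]
force: [0.4, -0.1, -0.5]
finger_gap: 0.402
gripper_force: 40.1
```

Call:
drive_tool(
  motion=[
    [[55,0,0,0,0],[55,0,0,0,0],[55,0,0,0,0],[55,0,0,-0.5,0],[55,0,0,-1.5,0],[55,0,0,-2.5,0],[55,0,0,-3.5,0],[55,0,0,-3.5,0]],
  ],
)

```text
t: 12.7
tcp_pos: [0.5053, 0.1726, 0.1381]
tool_rot: [0.093, 0.996, 0.001, 0.004]
force: [1.0, 0.3, -0.1]
finger_gap: 0.644
gripper_force: 0.0
```

```bash
python3 g.py .548,-.301,.13,65.9 .548,-.301,.013,65.9
```

```text
t 12.7 tcp [0.5053 0.1726 0.1381] psi 79.32 q [ 0.12  0.54  1.76  0.    0.84 -1.26] gap mm 54.7 grip 0.0 F [ 1.   0.3 -0.1]
.548,-.301,.13,65.9 -> [ -4.32 -15.25   0.27] 1.68
.548,-.301,.013,65.9 -> [ -4.29 -15.26   4.17] 1.68
```

Call:
drive_tool(
  motion=[
    [[60,-0.4,-1.5,0.1,0.2],[60,-0.8,-3,0.1,0.4],[60,-1.3,-4.5,0.2,0.6],[60,-1.7,-6,0.2,0.8],[60,-2.1,-7.5,0.2,1],[60,-2.5,-9,0.2,1.2],[60,-3,-10.5,0.2,1.4],[60,-3.4,-12,0.2,1.6],[60,-3.8,-13.5,0.2,1.68],[60,-4.3,-15.25,0.2,1.68]],
  ],
)

```text
t: 13.7
tcp_pos: [0.5431, -0.298, 0.1272]
tool_rot: [0.209, 0.978, 0.001, -0.001]
force: [0.4, -0.5, 0.2]
finger_gap: 0.703
gripper_force: 0.0
```

Call:
drive_tool(
  motion=[
    [[60,0,0,0,0],[60,0,0,0,0]],
  ],
)

```text
t: 13.9
tcp_pos: [0.5431, -0.2976, 0.1271]
tool_rot: [0.21, 0.978, 0.001, -0.001]
force: [0.2, 1.0, 0.6]
finger_gap: 0.703
gripper_force: 0.0
```

```bash
python3 g.py .548,-.301,.013,65.9
```

```text
t 13.9 tcp [ 0.5431 -0.2976  0.1271] psi 65.72 q [-0.68  0.65  1.54  0.    0.96 -1.83] gap mm 59.8 grip 0.0 F [0.2 1.  0.6]
.548,-.301,.013,65.9 -> [-0.2  -0.04  3.8 ] -0.02
```

Call:
drive_tool(
  motion=[
    [[60,-0.2,-0.04,0.4,0],[60,-0.2,-0.04,1.2,0],[60,-0.2,-0.04,2,0],[60,-0.2,-0.04,2.8,0],[60,-0.2,-0.04,3.5,0],[60,-0.2,-0.04,3.8,0],[60,-0.2,-0.04,3.8,0],[24,-0.2,-0.04,3.8,0],[24,-0.2,-0.04,3.8,0],[24,-0.2,-0.04,3.8,0]],
  ],
  squeeze=45,
)

```text
t: 14.9
tcp_pos: [0.5499, -0.3009, 0.0156]
tool_rot: [0.209, 0.978, -0.001, 0.001]
force: [0.1, 0.0, -1.0]
finger_gap: 0.34
gripper_force: 44.6
```

Call:
drive_tool(
  motion=[
    [[24,0,0,0,0],[24,0,0,0,0],[24,0,0,0,0]],
  ],
)

```text
t: 15.2
tcp_pos: [0.5498, -0.3009, 0.0156]
tool_rot: [0.209, 0.978, -0.0, 0.001]
force: [0.2, 0.9, 5.8]
finger_gap: 0.342
gripper_force: 45.4
```

```bash
python3 g.py .5879,.1556,.12,79.3
```

```text
t 15.2 tcp [ 0.5498 -0.3009  0.0156] psi 65.87 q [-0.68  0.82  1.56  0.    0.75 -1.83] gap mm 29.1 grip 45.39659857749939 F [0.2 0.9 5.8]
.5879,.1556,.12,79.3 -> [ 5.05 14.4  -3.5 ] -1.68
```

Call:
drive_tool(
  motion=[
    [[24,0,0,-0.3,0],[24,0,0,-1,0],[24,0,0,-2,0],[24,0.2,0.5,-3,-0.2],[24,0.7,2,-3.5,-0.5],[24,1.2,3.5,-3.5,-0.8],[24,1.8,5,-3.5,-1.1],[24,2.3,6.5,-3.5,-1.4],[24,2.8,8,-3.5,-1.68],[24,3.3,9.5,-3.5,-1.68]],
  ],
)

```text
t: 16.2
tcp_pos: [0.5746, 0.002, 0.1195]
tool_rot: [0.093, 0.996, -0.0, -0.0]
force: [0.2, 0.1, -1.6]
finger_gap: 0.337
gripper_force: 44.7
```

```bash
python3 g.py .5879,.1556,.12,79.3 .5879,.1556,.041,79.3
```

```text
t 16.2 tcp [0.5746 0.002  0.1195] psi 79.33 q [-0.19  0.61  1.66 -0.    0.87 -1.58] gap mm 28.6 grip 44.699946641922 F [ 0.2  0.1 -1.6]
.5879,.1556,.12,79.3 -> [ 0.51  5.11 -0.02] 0.0
.5879,.1556,.041,79.3 -> [0.51 5.11 2.62] 0.0
```

Call:
drive_tool(
  motion=[
    [[24,0.2,1.6,0,0],[24,0.4,3.2,0,0],[24,0.5,4.6,0,0],[24,0.51,5.11,0.1,0],[24,0.51,5.11,0.3,0],[24,0.51,5.11,0.8,0],[24,0.51,5.11,1.4,0],[24,0.51,5.11,2,0],[24,0.51,5.11,2.4,0],[24,0.51,5.11,2.6,0]],
  ],
)

```text
t: 17.2
tcp_pos: [0.5876, 0.1521, 0.0397]
tool_rot: [0.094, 0.996, -0.0, -0.001]
force: [-0.3, -0.8, -0.9]
finger_gap: 0.344
gripper_force: 44.8
```

```bash
python3 g.py .5879,.1556,.0305,79.3; python3 - <<'E'
from h import *
s=manip.snapshot("scene")[:,:,::-1]; cv2.imwrite("pics/f.png",cv2.resize(s[180:420,330:570],(600,600),interpolation=cv2.INTER_CUBIC))
E
```

```text
t 17.2 tcp [0.5876 0.1521 0.0397] psi 79.22 q [ 0.07  0.77  1.61 -0.    0.77 -1.31] gap mm 29.3 grip 44.769219160079956 F [-0.3 -0.8 -0.9]
.5879,.1556,.0305,79.3 -> [0.01 0.12 0.31] -0.01
```

View pics/f.png

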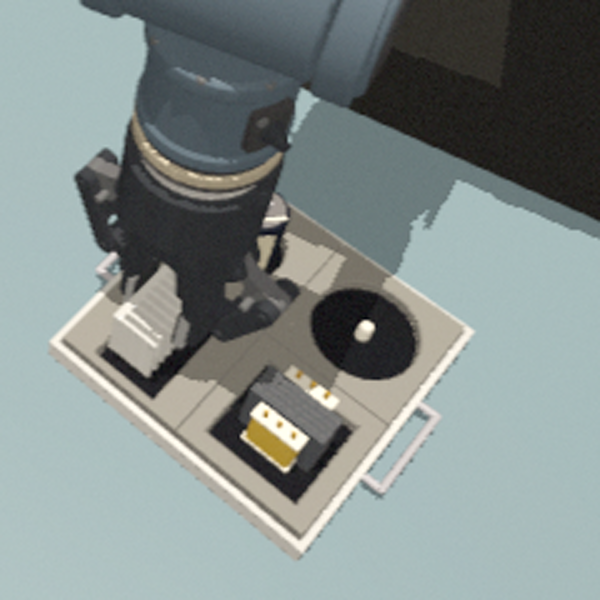

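The crop shows the sink over the long cut-out around (140,350) with all its edges inside, and the transformer and cap standing in place. The lateral offset still to go is 0.12 units. I'll lower, release and rise.

Call:
drive_tool(
  motion=[
    [[24,0,0.12,0.05,0],[24,0,0.12,0.12,0],[24,0,0.12,0.2,0],[24,0,0.12,0.27,0],[24,0,0.12,0.31,0],[24,0,0.12,0.31,0]],
  ],
)

```text
t: 17.85
tcp_pos: [0.5891, 0.1573, 0.0319]
tool_rot: [0.093, 0.996, -0.0, -0.0]
force: [-0.2, 0.0, -1.7]
finger_gap: 0.344
gripper_force: 44.8
```

Call:
drive_tool(
  motion=[
    [[50,0,0,0,0],[50,0,0,0,0],[50,0,0,0,0],[50,0,0,-0.5,0],[50,0,0,-1.5,0],[50,0,0,-2.5,0],[50,0,0,-3.5,0],[50,0,0,-3.5,0]],
  ],
)

```text
t: 18.65
tcp_pos: [0.5927, 0.1577, 0.1427]
tool_rot: [0.093, 0.996, 0.001, 0.005]
force: [1.1, -0.1, 0.2]
finger_gap: 0.584
gripper_force: 0.0
```

```bash
python3 g.py .555,-.0505,.13,79.3 .555,-.0505,.009,79.3
```

```text
t 18.65 tcp [0.5927 0.1577 0.1427] psi 79.33 q [ 0.08  0.62  1.55  0.    0.96 -1.31] gap mm 49.6 grip 0.0 F [ 1.1 -0.1  0.2]
.555,-.0505,.13,79.3 -> [-0.05 -7.05  0.4 ] 0.0
.555,-.0505,.009,79.3 -> [-0.   -7.06  4.44] 0.0
```

Call:
drive_tool(
  motion=[
    [[80,0,-1.5,0.1,0],[80,0,-3,0.2,0],[80,0,-4.5,0.4,0],[80,0,-6,0.4,0],[80,0,-7.05,0.4,0],[80,0,-7.05,0.4,0],[80,0,-7.05,0.4,0]],
  ],
)

```text
t: 19.35
tcp_pos: [0.5497, -0.0511, 0.125]
tool_rot: [0.094, 0.996, 0.0, -0.0]
force: [-0.1, 0.5, 0.0]
finger_gap: 0.934
gripper_force: 0.0
```

```bash
python3 g.py .555,-.0505,.008,79.3
```

```text
t 19.35 tcp [ 0.5497 -0.0511  0.125 ] psi 79.19 q [-0.3   0.58  1.71  0.    0.85 -1.68] gap mm 79.4 grip 0.0 F [-0.1  0.5  0. ]
.555,-.0505,.008,79.3 -> [-0.17  0.05  3.9 ] -0.01
```

Call:
drive_tool(
  motion=[
    [[80,-0.13,0.04,0.4,0],[80,-0.13,0.04,1.2,0],[80,-0.13,0.04,2,0],[80,-0.13,0.04,2.8,0],[80,-0.13,0.04,3.5,0],[80,-0.13,0.04,3.95,0],[80,-0.13,0.04,3.95,0],[80,-0.13,0.04,3.95,0]],
  ],
)

```text
t: 20.15
tcp_pos: [0.5543, -0.0494, 0.0063]
tool_rot: [0.093, 0.996, 0.0, -0.0]
force: [-1.0, 0.1, 0.4]
finger_gap: 0.942
gripper_force: 0.0
```

```bash
python3 g.py .555,-.0505,.008,79.3
```

```text
t 20.15 tcp [ 0.5543 -0.0494  0.0063] psi 79.38 q [-0.29  0.79  1.75  0.    0.61 -1.68] gap mm 80.1 grip 0.0 F [-1.   0.1  0.4]
.555,-.0505,.008,79.3 -> [-0.03 -0.03 -0.06] 0.01
```

Call:
drive_tool(
  motion=[
    [[80,-0.03,-0.03,-0.07,0],[45,-0.03,-0.03,-0.07,0],[45,-0.03,-0.03,-0.07,0],[45,-0.03,-0.03,-0.07,0],[45,-0.03,-0.03,-0.07,0],[45,-0.03,-0.03,-0.07,0],[45,-0.03,-0.03,-0.07,0],[45,-0.03,-0.03,-0.07,0]],
  ],
  squeeze=45,
)

```text
t: 20.95
tcp_pos: [0.5554, -0.0515, 0.0098]
tool_rot: [0.093, 0.996, -0.0, 0.001]
force: [-0.3, -0.0, 4.8]
finger_gap: 0.549
gripper_force: 45.9
```

Call:
drive_tool(
  motion=[
    [[45,0,0,-0.2,0],[45,0,0,-0.7,0],[45,0,0,-1.5,0],[45,0,0,-1.5,0]],
  ],
)

```text
t: 21.35
tcp_pos: [0.557, -0.0518, 0.0569]
tool_rot: [0.093, 0.996, -0.001, 0.003]
force: [0.2, -1.1, 0.5]
finger_gap: 0.553
gripper_force: 46.7
```

```bash
python3 g.py .5186,.2577,.13,79.3; python3 - <<'E'
from h import *
s=manip.snapshot("scene")[:,:,::-1]; cv2.imwrite("pics/g.png",cv2.resize(s[120:300,220:400],(540,540),interpolation=cv2.INTER_CUBIC))
E
```

```text
t 21.35 tcp [ 0.557  -0.0518  0.0569] psi 79.32 q [-0.29  0.7   1.73  0.    0.7  -1.68] gap mm 47.0 grip 46.70979247195646 F [ 0.2 -1.1  0.5]
.5186,.2577,.13,79.3 -> [ 3.15  9.9  -2.46] 0.0
```

View pics/g.png

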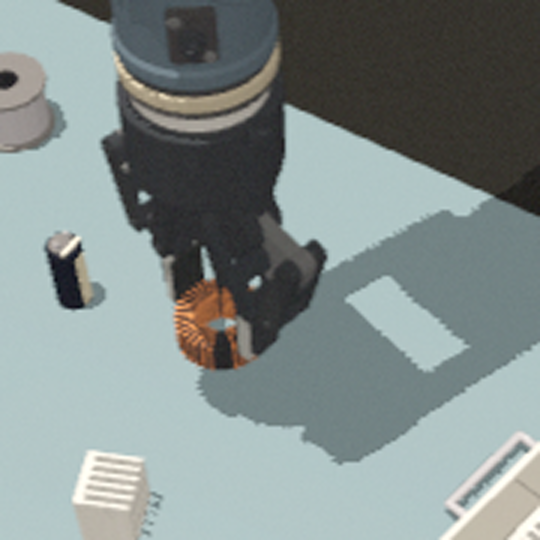

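The choke is held level at crop (215,325), and the slim cap and short sink are untouched. Carry it over at z ≈ 0.13.

Call:
drive_tool(
  motion=[
    [[45,0,0,-0.7,0],[45,0,0,-1.5,0],[45,0.2,0.8,-2.3,0],[45,0.7,2.2,-2.46,0],[45,1.1,3.6,-2.46,0],[45,1.6,5,-2.46,0],[45,2,6.4,-2.46,0],[45,2.5,7.8,-2.46,0],[45,2.9,9.1,-2.46,0],[45,3.15,9.9,-2.46,0]],
  ],
)

```text
t: 22.4
tcp_pos: [0.5155, 0.2609, 0.1267]
tool_rot: [0.092, 0.996, 0.0, -0.001]
force: [0.6, -1.1, -0.5]
finger_gap: 0.554
gripper_force: 46.7
```

Call:
drive_tool(
  motion=[
    [[45,0,0,0,0],[45,0,0,0,0]],
  ],
)

```text
t: 22.6
tcp_pos: [0.5162, 0.2583, 0.1267]
tool_rot: [0.092, 0.996, -0.0, -0.001]
force: [0.1, 1.2, -1.0]
finger_gap: 0.555
gripper_force: 46.7
```

```bash
python3 g.py .5186,.2577,.045,79.3
```

```text
t 22.6 tcp [0.5162 0.2583 0.1267] psi 79.41 q [ 0.27  0.6   1.65 -0.    0.89 -1.11] gap mm 47.1 grip 46.70333947520703 F [ 0.1  1.2 -1. ]
.5186,.2577,.045,79.3 -> [-0.09 -0.    2.72] 0.01
```

Call:
drive_tool(
  motion=[
    [[45,-0.05,0,0.4,0],[45,-0.05,0,1,0],[45,-0.05,0,1.6,0],[45,-0.05,0,2.2,0],[45,-0.05,0,2.6,0],[45,-0.05,0,2.72,0],[45,-0.05,0,2.72,0],[45,-0.05,0,2.72,0]],
  ],
)

```text
t: 23.4
tcp_pos: [0.519, 0.2577, 0.0462]
tool_rot: [0.093, 0.996, 0.0, 0.0]
force: [-1.1, -0.3, -1.0]
finger_gap: 0.551
gripper_force: 46.7
```

```bash
python3 g.py .5186,.2577,.0248,79.3; python3 - <<'E'
from h import *
s=manip.snapshot("scene")[:,:,::-1]; cv2.imwrite("pics/i.png",cv2.resize(s[230:380,390:540],(600,600),interpolation=cv2.INTER_CUBIC))
E
```

```text
t 23.4 tcp [0.519  0.2577 0.0462] psi 79.29 q [ 0.27  0.73  1.68 -0.    0.73 -1.12] gap mm 46.8 grip 46.69208568055183 F [-1.1 -0.3 -1. ]
.5186,.2577,.0248,79.3 -> [ 0.01 -0.    0.71] -0.0
```

View pics/i.png

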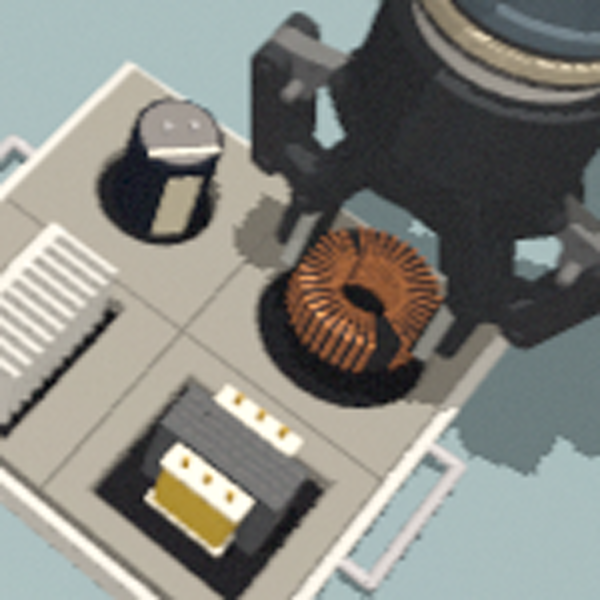

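The crop shows the choke level over the ring cut-out (hole at about (363,298)) and the other three parts seated. Lower slowly.

Call:
drive_tool(
  motion=[
    [[45,0,0,0.15,0],[45,0,0,0.3,0],[45,0,0,0.42,0],[45,0,0,0.52,0],[45,0,0,0.6,0],[45,0,0,0.66,0],[45,0,0,0.7,0],[45,0,0,0.7,0]],
  ],
)

```text
t: 24.25
tcp_pos: [0.5184, 0.2579, 0.0249]
tool_rot: [0.093, 0.996, -0.0, -0.0]
force: [-0.5, -0.0, 1.3]
finger_gap: 0.553
gripper_force: 46.8
```

Call:
drive_tool(
  motion=[
    [[62,0,0,0,0],[62,0,0,0,0],[62,0,0,0,0],[62,0,0,-0.5,0],[62,0,0,-1.5,0],[62,0,0,-2.5,0],[62,0,0,-3.5,0]],
  ],
)

```text
t: 24.95
tcp_pos: [0.5184, 0.2579, 0.1318]
tool_rot: [0.093, 0.996, 0.0, 0.0]
force: [0.7, 0.1, -0.5]
finger_gap: 0.723
gripper_force: 0.0
```

Call:
drive_tool(
  motion=[
    [[62,0,1.5,-1,0],[62,0,3,-2,0],[62,0,4.5,-2,0],[62,0,6,-2,0],[62,0,6,-2,0],[62,0,6,-2,0],[62,0,6,-2,0]],
  ],
)

```text
t: 25.65
tcp_pos: [0.5512, 0.4336, 0.1898]
tool_rot: [0.093, 0.996, -0.001, -0.001]
force: [0.2, -0.6, 0.2]
finger_gap: 0.726
gripper_force: 0.0
```

```bash
python3 - <<'E'
from h import *
s=manip.snapshot("scene")[:,:,::-1]; a=cv2.resize(s[235:405,345:525],(600,567),interpolation=cv2.INTER_CUBIC); cv2.imwrite("pics/j.png",a)
t=manip.snapshot("top")[:,:,::-1]; cv2.imwrite("pics/k.png",cv2.resize(t[180:330,140:490],(800,343),interpolation=cv2.INTER_CUBIC))
print(manip.sense()["t"])
E
```

```text
25.75
```

View pics/j.png

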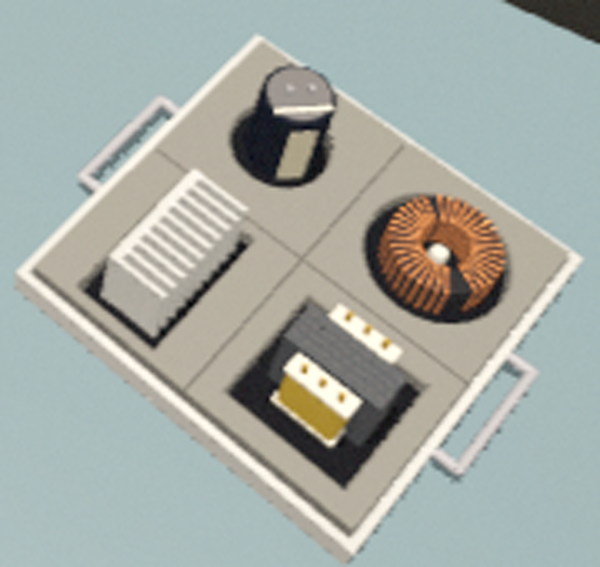

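View pics/k.png

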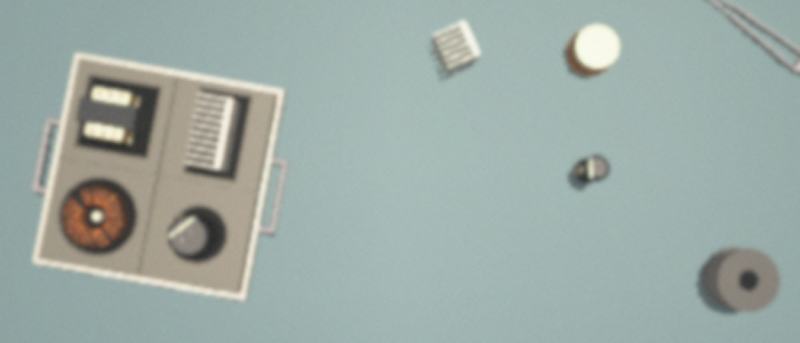

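Both views show all four parts seated, with the post through the choke at (439,253). A quick numeric check of the centres comes before handing in.

```bash
python3 - <<'E'
from h import *
b=lambda q:np.array([q])*350/800+[140,180]-.3
for n,q,z,g in[("sink",(216,132),.055,(.5879,.1556)),("cap",(189,236),.065,(.502,.1717)),("transf",(108,114),.055,(.6041,.2415)),("choke",(97,215),.035,(.5186,.2577))]:
    p=plane("top",b(q),z)[0];print(n,p.round(4),"off mm",((p-g)*1000).round(1))
for n,q,z,g in[("short",(456,46),.04,(.6605,-.0512)),("slim",(597,168),.05,(.5533,-.1684))]:
    p=plane("top",b(q),z)[0];print(n,((p-g)*1000).round(1))
E
```

```text
sink [0.5864 0.1511] off mm [-1.5 -4.5]
cap [0.5007 0.1712] off mm [-1.3 -0.5]
transf [0.6022 0.2404] off mm [-1.9 -1.1]
choke [0.5189 0.254 ] off mm [ 0.3 -3.7]
short [-0.8  0.6]
slim [0.4 1.5]
```

All the offsets are well inside tolerance, so I'm handing the job in.

```bash
python3 -c "
from station import manip
print(manip.sign_off())"
```

```text
the job is handed in; nothing more can be done
None
```

I placed the thick capacitor, transformer, long heat sink and ring choke in their cut-outs and handed the job in at about 26 s; by camera each is within 5 mm of its insert's centre, the slim capacitor and short heat sink have not moved, and sign-off returned no verdict.

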